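Set the ratchet stirrer over the mixing pot

TASK

Raise the bench stirrer notch by notch until its pawl holds it on the top notch, then bring the long-handled pot under it, standing on the bench home against both stop pins. Then press the pawl's thumb pad to free the rail, let the stirrer sink all the way down into the pot and leave it there. Be gentle: do not wrench the rail at the end of its travel or force the pawl against its stop, keep the pot upright and unbumped by the paddle, and leave the other things on the bench alone.

Things in the scene. Friction and masses are not known exactly. Their poses are not given: they have to be found in the camera images.
- stand: Fixed metal stand of a bench stirrer. Origin on the bench under the paddle's axis, where the pot's middle must come; z up, x from there towards the column, the way the pot comes in. The toothed rail stands at x = 85 mm, y = 0; behind it a back plate at x = 112 to 130, 175 mm tall. Foot plate x = 60 to 185, y = -55 to 55. A motor (38 mm across) and a paddle (28 mm) hang over the origin on an arm.
- stop_pins (a point): Point half-way between the two steel stop pins of the stand, 22 mm above the bench, 31 mm along the stand's x from its origin. The pins, 10 mm thick and 45 mm tall, stand 26 mm to either side of it along the stand's y. A pot touching both is centred under the paddle.
- pad (a point): Fixed point where the middle of the top of the pawl lever's black thumb pad (28 x 28 mm) nominally is: the stand's x = 85, y = 118, z = 82 mm. The pawl block is clamped by hand up to 8 mm higher or lower, so the true height must be felt. Pressing down takes 2 to 5 N; the rail is freed only in the last 2 mm of the 21 mm travel, before a firm stop: never press above 15 N.
- handle (a point): Middle of the black cross handle on top of the rail: a bar 54 mm long along the stand's y, 14 mm thick in x and z, free below for 20 mm; 205 mm above the bench with the rail down, 285 mm at its upper stop. Moves with the rail. To be gripped from above across its thickness.
- rail (a joint): Height of the rail over its lower stop, 0 to 0.080 m. Rail, motor and paddle weigh 0.5 to 0.75 kg; damped (80 N per m/s): a slow pull takes 6 to 18 N, dropping at each click; freed it sinks at about 60 mm/s. Pull at most 40 N at the upper stop. Notches at 17, 34, 51 and 68 mm (top), all shifted alike by the block's up to 8 mm. Starts at the bottom, where the paddle ends 15 mm, the motor 100 mm above the bench.
- pot_axis (a point): Middle of the loose steel mixing pot (72 mm across, 60 mm tall, open top, 0.28 kg), 30 mm above its underside. Its handle runs along its own -x.
- pot_grip (a point): Grip point on the pot's straight black handle (12 mm wide and 12 mm thick, 35 to 119 mm from the pot's axis), 92 mm out from the pot's axis, 46 mm above the bench. Axes as the pot's: the handle runs along x. To be gripped from above across y.
- tin: Bystander: closed paint tin, 80 mm across, 85 mm tall. Origin at its underside.
- jar: Bystander: glass jar, 56 mm across, 70 mm tall. Origin at its underside.
- thinner: Bystander: white plastic bottle, 60 mm across, 170 mm tall. Origin at its underside.
- brush: Bystander: paint brush lying on the bench.
- driver: Bystander: screwdriver lying on the bench.
- dish: Bystander: white dish, 84 mm across, 30 mm tall. Origin at its underside.
There are look-alikes about, which are no part of the job. What is shaped like the stand but purple is not meant.

How it is judged:
By the outcome, as a careful person would: the job done as asked, in the order asked, and still so for the second after the job is handed in, with the robot touching nothing.
It also fails if it takes over 70 s, if anything falls off the work surface, if the arm or the gripper's body presses on something with over 40 N, if the wrist force passes 120 N, or if a joint passes its speed limit or range.

ROBOT

A 7-joint arm with a two-finger parallel gripper is mounted at the origin on the work surface. World frame = base frame: x ahead of the robot, y to its left, z up, the work surface at z = 0. Lengths are in m, angles in rad, forces in N, time in s.
With the tool pointing down it reaches from about 0.425 to 0.875 m from the base axis. Payload 8.4 kg.
Tool frame: the origin (TCP) lies at the very end of the fingers, on their centre line; the grasp point (between the pads) lies grip_depth behind it (grip_depth is the distance from the TCP to the grasp point, in m); z points along the fingers, y is the direction in which the jaws open and shut (so a half turn about z gives the same grasp; the last joint's range is limited). The gripper opens to 87 mm and grips with 3 to 60 N. Pads are 19 mm wide; open, the fingers measure 117 mm over their backs; the gripper's body (75 mm by 190 mm) begins 51 mm behind the grasp point.
Start: joints at [-1.261, 0.333, 0.04, 1.465, -0.013, 1.343, -0.059], TCP at [0.258, 0.596, 0.223] pointing down, gripper open.
Joint ranges: [-2.58, 2.58], [-0.38, 2.09], [-1.3, 1.39], [0.25, 2.4], [-1.5, 4.64], [0.08, 2.09], [-2.65, 2.65]. Speed limits (rad/s): [2.22, 2.22, 2.79, 2.79, 3.14, 3.14, 3.14].

INTERFACE

Orientations are given as [roll, pitch, yaw] about the fixed x, y, z axes, in that order (R = Rz(yaw) Ry(pitch) Rx(roll)).
In Python, from bench import * gives the robot as it stands.
- The arm moves only by the tool step_arm, never from a script. Its argument "deltas" is a list of rows, each a list of 4 numbers: the shift along the tool's x, y, z in m, then the turn about the tool's z in rad. A call has exactly 5 rows; each row is the pose to reach, as a shift and turn from the pose commanded when the call began, along the tool's axes at that moment; what a row does not reach only later rows make up. A row lasts 1/12 s, in which the tool goes at most 41.7 mm and 7.16 degrees, less where a joint would pass 70% of its speed; a pose out of reach is approached as far as the arm can. A call with a gripper value outside its range is refused whole. "hand" is the closure in counts, from 0 (fully open) to 255 (shut), set as the call begins (left out, the last holds). The fingers move at their own pace and stop on an object; "grip_force" is the grip in N (left out, the last holds). Time passes only in rows, so rows that repeat a pose let the fingers close, or fill a call up. It gives the time, the measured TCP pose, the force and the opening at its end, in the units of the state.
- observe(): the state, without advancing time (a new reading comes with each control period).
- snapshot(name): name is "side" or "top"; returns a dict with "img" (400x640x3 uint8, red, green, blue), "vfov" (degrees; the focal length in pixels is half the picture's height over the tangent of half this angle, whatever the lens; pixels are square), "cx", "cy" (the principal point, pixels), "D" ([k1, k2, p1, p2, k3] as OpenCV has them; the pictures are not rectified), "camera_from_world" (4x4, takes a point from world to camera coordinates). Camera axes: x right, y down, z forward; pixel columns grow to the right and rows downward; lengths in m; the calibration is good to about 2 mm. A picture is of the moment at which its call begins. There is no depth.
- hand_in(): hands the job in, once; it reports no verdict.
The state is a dict: "time": time; "joint_positions": joint angles; "joint_vel": joint speeds; "joint_torque": joint torques, N m; "ee_pos": TCP position; "tcp_rot": TCP orientation; "contact_force": force on the tool from outside, world axes, zero at the start; "moment": the same for the moment, N m; "opening": finger opening in m.
Only numpy, scipy, OpenCV 4.12 (cv2) and the standard library are available. Lean on these libraries where they do the work, as an engineer would, in place of code of your own. Each camera call takes 0.05 s, during which the arm holds its last target.

## Working session

There is one attempt and no reset: what is moved stays moved. The work goes in short steps, Python scripts to look and compute and a tool call to move; the robot and the scene stay as the last step left them, time stands still between calls to the robot, and variables do not carry over. Pictures are saved under pics/ and viewed, and the job is handed in when it is done.

Besides the shell and the picture viewer there is one more tool, called after "Emit:" by a JSON object that holds its "name" and its "arguments". step_arm: Moves the arm, as the interface text tells. Its arguments: {"type":"object","properties":{"deltas":{"type":"array"},"hand":{"type":"number"},"grip_force":{"type":"number"}},"required":["deltas"]}

```bash
ls; mkdir -p pics; python3 - <<'E'
from bench import *
import cv2
print(observe())
for n in ("side","top"):
    s=snapshot(n); cv2.imwrite(f"pics/{n}0.png",s["img"][:,:,::-1])
    print(n,{k:v for k,v in s.items() if k!="img"})
E
```

```text
pics
{'time': 0.0, 'joint_positions': array([-1.26120726,  0.33390609,  0.03986676,  1.46627546, -0.01340335,
        1.3433175 , -0.05850387]), 'joint_vel': array([ 0.0008636 , -0.00015039,  0.00119815,  0.00055296,  0.00032069,
        0.00074779,  0.00135601]), 'joint_torque': array([-1.46078060e-04, -6.56357789e+01,  1.33511625e+00, -4.03808999e+01,
       -5.98571822e-02,  4.47751803e-02,  1.81141700e-04]), 'ee_pos': array([0.25820613, 0.59599228, 0.22166025]), 'tcp_rot': array([-3.13995558e+00,  1.05521585e-04,  2.73278841e+00]), 'contact_force': array([ 0.81212853, -0.02033046, -0.32345467]), 'moment': array([-0.01669318,  0.01459846, -0.0190015 ]), 'opening': 0.0868638335671902}
side {'vfov': 42.11930494547645, 'cx': 318.790375670102, 'cy': 192.0389308595479, 'D': array([-0.12842923,  0.        ,  0.        ,  0.        ,  0.        ]), 'camera_from_world': array([[ 0.86025809, -0.50979585,  0.00801318, -0.38377763],
       [-0.35889108, -0.61662669, -0.7006916 ,  0.24813759],
       [ 0.36215081,  0.59989975, -0.71341929,  1.56883722],
       [ 0.        ,  0.        ,  0.        ,  1.        ]])}
top {'vfov': 44.60208362638735, 'cx': 314.7803939487263, 'cy': 198.25152766865864, 'D': array([-0.09661856,  0.        ,  0.        ,  0.        ,  0.        ]), 'camera_from_world': array([[ 5.66928331e-03, -9.99981665e-01,  2.12802883e-03,
        -2.24867319e-03],
       [-9.90356236e-01, -5.90927641e-03, -1.38418228e-01,
         4.47006476e-01],
       [ 1.38428265e-01, -1.32277447e-03, -9.90371580e-01,
         1.42146068e+00],
       [ 0.00000000e+00,  0.00000000e+00,  0.00000000e+00,
         1.00000000e+00]])}
```

View pics/side0.png

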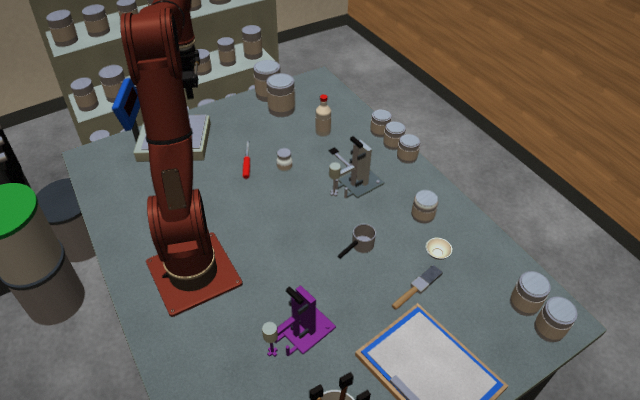

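View pics/top0.png

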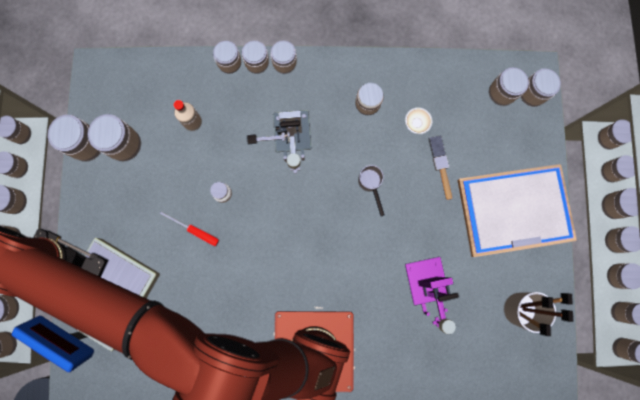

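The stand is at about (290,135) in the top view, with its motor towards the robot at (293,160) and its pad on the left at (251,139). The pot is at (371,178), with its handle running towards the robot to (381,214). The purple decoy is at (432,290). I'll zoom in.

```bash
cat > h.py <<'E'
from bench import *
import cv2, numpy as np
def K(s):
    f=200/np.tan(np.radians(s["vfov"]/2)); return np.array([[f,0,s["cx"]],[0,f,s["cy"]],[0,0,1.]])
def proj(s,P):
    T=s["camera_from_world"]; rv=cv2.Rodrigues(T[:3,:3])[0]
    return cv2.projectPoints(np.array(P,float).reshape(-1,3),rv,T[:3,3],K(s),s["D"])[0].reshape(-1,2)
def ray(s,px):
    T=s["camera_from_world"]; u=cv2.undistortPoints(np.array(px,float).reshape(-1,1,2),K(s),s["D"]).reshape(-1,2)
    d=np.c_[u,np.ones(len(u))]@T[:3,:3]; return -T[:3,:3].T@T[:3,3],d
def onz(s,px,z):
    c,d=ray(s,px); return c+d*((z-c[2])/d[:,2])[:,None]
def tri(s1,p1,s2,p2):
    c1,d1=ray(s1,p1);c2,d2=ray(s2,p2);out=[]
    for a,b in zip(d1,d2):
        t=np.linalg.lstsq(np.c_[a,-b],c2-c1,rcond=None)[0]; A=c1+t[0]*a;B=c2+t[1]*b
        out.append(np.r_[(A+B)/2,np.linalg.norm(A-B)])
    return np.array(out)
def crop(s,name,x0,y0,w,h,k):
    im=s["img"][y0:y0+h,x0:x0+w,::-1]; cv2.imwrite(name,cv2.resize(im,None,fx=k,fy=k,interpolation=cv2.INTER_CUBIC))
E
python3 - <<'E'
from h import *
s=snapshot("side");t=snapshot("top")
crop(s,"pics/s1.png",320,130,80,130,5);crop(t,"pics/t1.png",240,100,80,80,7);crop(t,"pics/t2.png",350,155,50,70,8)
E
```

```text
(no output)
```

View pics/s1.png

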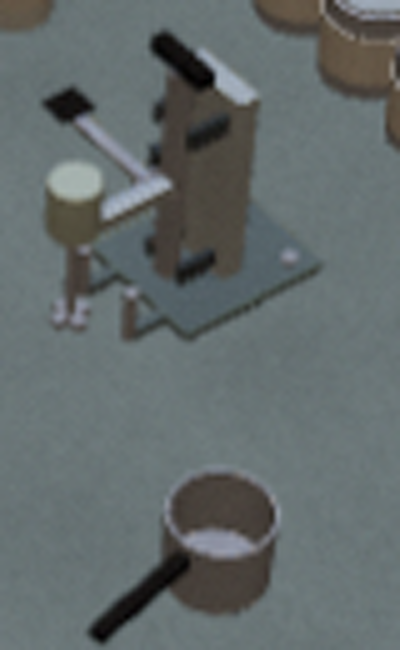

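View pics/t1.png

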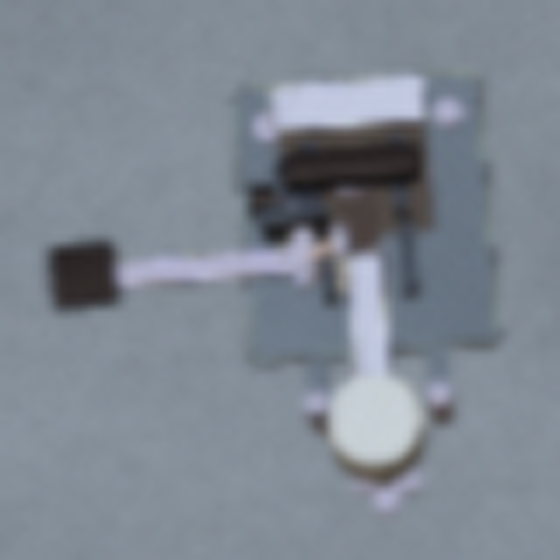

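View pics/t2.png

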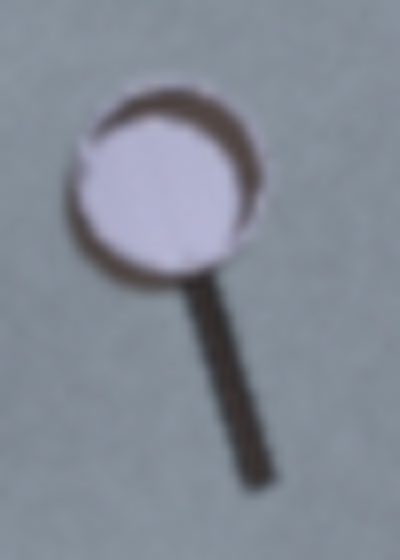

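```bash
cat > m.py <<'E'
from h import *
s=snapshot("side");t=snapshot("top")
def S(p): return (np.array(p,float)+.5)/5-.5+[320,130]
def T(p): return (np.array(p,float)+.5)/7-.5+[240,100]
def T2(p): return (np.array(p,float)+.5)/8-.5+[350,155]
names=["bar","pad","pinR","pinL","motor"]
tp=T([(354,166),(85,275),(440,392),(316,403),(375,415)]); sp=S([(184,58),(69,104),(130,294),(84,251),(75,181)])
X=tri(t,tp,s,sp)
for n,x in zip(names,X):print(n,x.round(4))
# pot
pt=T2([(260,482),(200,285),(171,180)]); ps=S([(101,633),(183,565),(220,515)])
for n,x in zip(["htip","hroot","rim"],tri(t,pt,s,ps)):print(n,x.round(4))
# black masks
for sn,nm,box in((t,"t",[(240,100,80,80)]),(s,"s",[(320,130,80,60)])):
  x0,y0,w,h=box[0]; m=(sn["img"][y0:y0+h,x0:x0+w].max(2)<48).astype(np.uint8)
  n,l,st,c=cv2.connectedComponentsWithStats(m)
  for i in range(1,n):
    if st[i,4]>12:print(nm,st[i],c[i]+[x0,y0])
E
python3 m.py
```

```text
bar [0.6248 0.0671 0.2105 0.0022]
pad [0.6142 0.1853 0.0869 0.002 ]
pinR [5.74e-01 3.79e-02 4.43e-02 5.00e-04]
pinL [0.5697 0.0908 0.0428 0.0013]
motor [5.411e-01 6.120e-02 1.456e-01 1.000e-04]
htip [ 0.3989 -0.1984  0.0482  0.0047]
hroot [ 0.4723 -0.1775  0.0449  0.0044]
rim [ 0.5083 -0.1651  0.0588  0.0024]
t [41 21 19  7 72] [290.31944444 123.70833333]
t [ 8 36  7  4 20] [251.  137.2]
s [30  7 13 11 67] [356.11940299 142.04477612]
s [ 9 18  9  6 33] [333.24242424 150.51515152]
s [37 24  9  6 29] [360.86206897 156.51724138]
s [35 50  8  7 25] [358.4  183.24]
```

```bash
cat >> m.py <<'E'
A=np.array([(85,0),(85,118),(31,-26),(31,26),(0,0)])/1e3;B=X[:,:2]
a=A-A.mean(0);b=B-B.mean(0);yaw=np.arctan2((a[:,0]*b[:,1]-a[:,1]*b[:,0]).sum(),(a*b).sum())
R=np.array([[np.cos(yaw),-np.sin(yaw)],[np.sin(yaw),np.cos(yaw)]]);o=B.mean(0)-R@A.mean(0)
print("stand",yaw,o,"res mm",((A@R.T+o-B)*1e3).round(1).tolist())
print("bar",R@[.085,0]+o,"pad",R@[.085,.118]+o)
# pot: rim ellipse by mask-free edge points of rim, top view
tip=onz(t,T2([(260,482)]),.05)[0];root=onz(t,T2([(200,285)]),.05)[0]
rim=onz(t,T2([(78,180),(264,180),(171,82),(171,275)]),.06)
print("tip",tip,"root",root,"yaw",np.arctan2(*(root-tip)[1::-1]),"rim",rim.round(4).tolist(),rim.mean(0))
E
python3 m.py|tail -3
python3 - <<'E'
from h import *
t=snapshot("top");s=snapshot("side")
# other objects near: rough positions
for n,p,z in(("jar",(220,191),.07),("thinner",(188,116),.17),("dish",(418,121),.03),("tin",(370,95),.085)):print(n,onz(t,[p],z)[0].round(3))
print(observe()["time"])
E
```

```text
stand 0.08683065916909814 [0.54057908 0.06092212] res mm [[0.5, 1.2], [0.8, 0.6], [-0.3, -0.2], [-0.5, -1.3], [-0.5, -0.2]]
bar [0.62525885 0.06829346] pad [0.61502571 0.1858489 ]
tip [ 0.39651199 -0.19719324  0.05      ] root [ 0.46945468 -0.17593944  0.05      ] yaw 0.283526781215924 rim [[0.5067, -0.1302, 0.06], [0.5071, -0.1988, 0.06], [0.5437, -0.1649, 0.06], [0.4715, -0.1641, 0.06]] [ 0.50724784 -0.16448091  0.06      ]
jar [0.461 0.277 0.07 ]
thinner [0.656 0.354 0.17 ]
dish [ 0.689 -0.315  0.03 ]
tin [ 0.75  -0.162  0.085]
0.5
```

```bash
cat >> h.py <<'E'
def go(x,y,z,yaw):
    o=observe();p=o["ee_pos"];w=o["tcp_rot"][2];dx,dy=x-p[0],y-p[1]
    c,s_=np.cos(w),np.sin(w)
    print("t",round(o["time"],2),"pos",p.round(4),"rot",o["tcp_rot"].round(4),"F",o["contact_force"].round(1),"op",round(o["opening"],4))
    print("delta tool", np.round([c*dx+s_*dy, s_*dx-c*dy, p[2]-z, (w-yaw+np.pi)%(2*np.pi)-np.pi],4))
E
python3 - <<'E'
from h import *
go(.6253,.0683,.25,1.658)
E
```

```text
t 0.5 pos [0.2584 0.5964 0.2225] rot [-3.1414 -0.      2.7327] F [ 0.3 -0.3  0.6] op 0.0868
delta tool [-0.5466 -0.3387 -0.0275  1.0747]
```

Emit:
{"name": "step_arm", "arguments": {"deltas": [[-0.034,-0.021,-0.006,0.07],[-0.068,-0.042,-0.012,0.14],[-0.102,-0.063,-0.02,0.21],[-0.136,-0.084,-0.03,0.28],[-0.17,-0.105,-0.03,0.35]], "hand": 100, "grip_force": 30}}

```text
time: 0.92
ee_pos: [0.3739, 0.4314, 0.2547]
tcp_rot: [3.139, -0.001, 2.379]
contact_force: [1.1, 1.2, 0.2]
opening: 0.0616
```

```bash
python3 -c "
from h import *
go(.6253,.0683,.25,1.658)"
```

```text
t 0.92 pos [0.3739 0.4314 0.2547] rot [ 3.1387e+00 -7.0000e-04  2.3794e+00] F [1.1 1.2 0.2] op 0.0616
delta tool [-0.4326 -0.0891  0.0047  0.7214]
```

Emit:
{"name": "step_arm", "arguments": {"deltas": [[-0.039,-0.008,0,0.07],[-0.078,-0.016,0,0.14],[-0.117,-0.024,0,0.21],[-0.156,-0.032,0,0.28],[-0.195,-0.04,0,0.35]]}}

```text
time: 1.33
ee_pos: [0.4874, 0.2675, 0.2529]
tcp_rot: [3.141, -0.0, 2.029]
contact_force: [1.0, -0.0, -0.1]
opening: 0.0531
```

```bash
python3 -c "
from h import *
go(.6253,.0683,.25,1.658)"
```

```text
t 1.33 pos [0.4874 0.2675 0.2529] rot [ 3.1409e+00 -4.0000e-04  2.0294e+00] F [ 1.  -0.  -0.1] op 0.0531
delta tool [-0.2397  0.0354  0.0029  0.3714]
```

Emit:
{"name": "step_arm", "arguments": {"deltas": [[-0.039,0.006,0,0.07],[-0.078,0.012,0,0.14],[-0.117,0.018,0,0.21],[-0.156,0.024,0,0.28],[-0.195,0.03,0.003,0.35]]}}

```text
time: 1.75
ee_pos: [0.6015, 0.1065, 0.2504]
tcp_rot: [3.14, -0.0, 1.68]
contact_force: [0.1, 1.1, -0.1]
opening: 0.0528
```

```bash
python3 -c "
from h import *
go(.6253,.0683,.22,1.658)"
```

```text
t 1.75 pos [0.6015 0.1065 0.2504] rot [ 3.1400e+00 -5.0000e-04  1.6797e+00] F [ 0.1  1.1 -0.1] op 0.0528
delta tool [-0.0405  0.0195  0.0304  0.0217]
```

Emit:
{"name": "step_arm", "arguments": {"deltas": [[-0.02,0.01,0,0.02],[-0.0405,0.0195,0,0.022],[-0.0405,0.0195,0.01,0.022],[-0.0405,0.0195,0.02,0.022],[-0.0405,0.0195,0.03,0.022]]}}

```text
time: 2.17
ee_pos: [0.6239, 0.071, 0.2185]
tcp_rot: [-3.141, -0.001, 1.662]
contact_force: [0.0, 0.4, -0.6]
opening: 0.0531
```

```bash
python3 -c "
from h import *
go(.6253,.0683,.188,1.658)
s=snapshot('side');crop(s,'pics/s2.png',300,90,120,120,5)
s=snapshot('top');crop(s,'pics/t3.png',230,70,120,120,5)"
```

```text
t 2.17 pos [0.6239 0.071  0.2185] rot [-3.1410e+00 -6.0000e-04  1.6615e+00] F [ 0.   0.4 -0.6] op 0.0531
delta tool [-0.0028  0.0012  0.0305  0.0035]
```

View pics/s2.png

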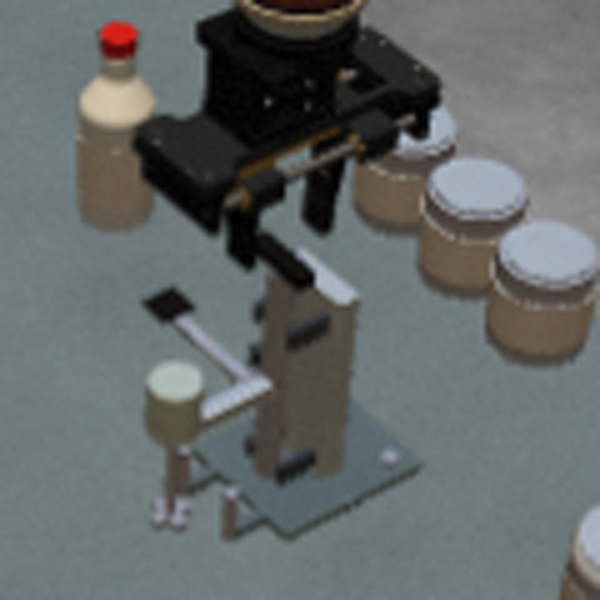

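View pics/t3.png

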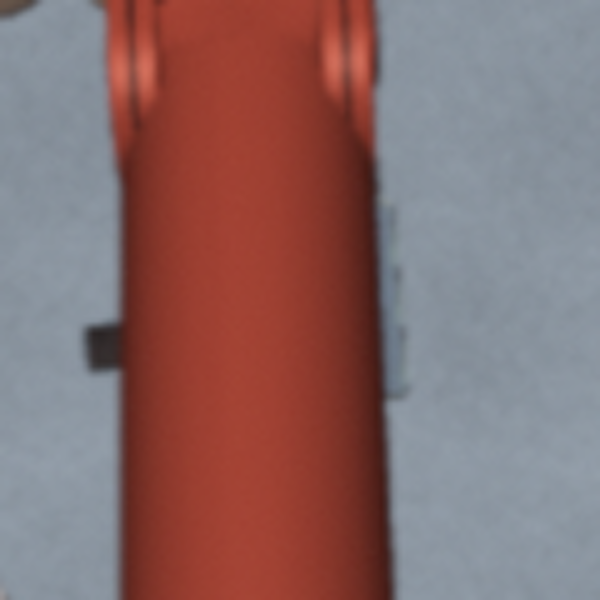

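The side view shows the bar between the open fingers (finger tips at about (240,255) and (320,225), bar at (285,258) in the crop). I'll go down and grip.

Emit:
{"name": "step_arm", "arguments": {"deltas": [[-0.002,0.001,0.008,0.003],[-0.003,0.001,0.016,0.003],[-0.003,0.001,0.024,0.003],[-0.003,0.001,0.03,0.003],[-0.003,0.001,0.03,0.003]]}}

```text
time: 2.68
ee_pos: [0.6247, 0.0673, 0.1878]
tcp_rot: [-3.139, 0.0, 1.658]
contact_force: [0.5, -0.1, 0.1]
opening: 0.0529
```

Emit:
{"name": "step_arm", "arguments": {"deltas": [[0,0,0,0],[0,0,0,0],[0,0,0,0],[0,0,0,0],[0,0,0,0]], "hand": 255, "grip_force": 30}}

```text
time: 3.1
ee_pos: [0.6257, 0.0671, 0.1899]
tcp_rot: [3.141, -0.0, 1.658]
contact_force: [0.3, 0.1, -0.6]
opening: 0.0273
```

Emit:
{"name": "step_arm", "arguments": {"deltas": [[0,0,0,0],[0,0,0,0],[0,0,0,0],[0,0,0,0],[0,0,0,0]]}}

```text
time: 3.52
ee_pos: [0.626, 0.0672, 0.1897]
tcp_rot: [3.141, 0.0, 1.658]
contact_force: [4.1, -0.2, -1.3]
opening: 0.0136
```

Emit:
{"name": "step_arm", "arguments": {"deltas": [[0,0.0005,-0.003,0],[0,0.0005,-0.006,0],[0,0.0005,-0.009,0],[0,0.0005,-0.012,0],[0,0.0005,-0.015,0]]}}

```text
time: 3.93
ee_pos: [0.6259, 0.0671, 0.2026]
tcp_rot: [-3.14, 0.001, 1.658]
contact_force: [9.0, 0.4, -18.0]
opening: 0.0135
```

Emit:
{"name": "step_arm", "arguments": {"deltas": [[0,0,-0.003,0],[0,0,-0.006,0],[0,0,-0.009,0],[0,0,-0.012,0],[0,0,-0.015,0]]}}

```text
time: 4.35
ee_pos: [0.6259, 0.0672, 0.2177]
tcp_rot: [-3.14, 0.001, 1.658]
contact_force: [9.2, 0.0, -17.2]
opening: 0.0136
```

```bash
python3 -c "
from h import *
go(.6253,.0683,.188,1.658)
s=snapshot('side');crop(s,'pics/s3.png',300,90,120,120,5)"
```

```text
t 4.35 pos [0.6259 0.0672 0.2177] rot [-3.1403e+00  9.0000e-04  1.6578e+00] F [  9.2   0.  -17.2] op 0.0136
delta tool [ 0.0012 -0.0005  0.0297 -0.0002]
```

View pics/s3.png

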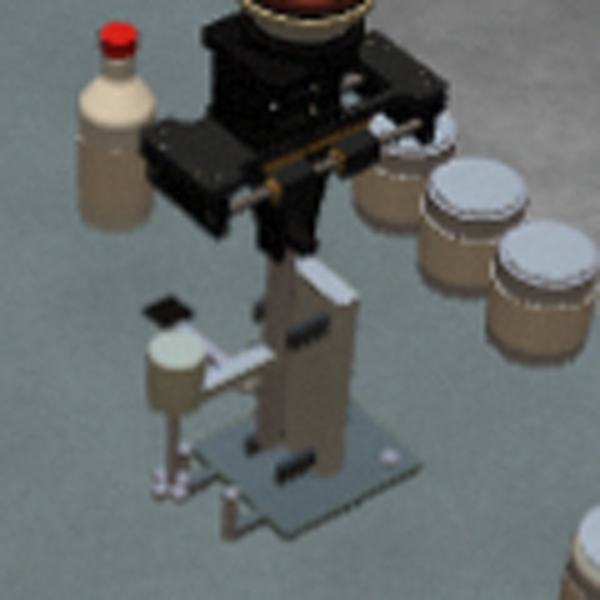

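Emit:
{"name": "step_arm", "arguments": {"deltas": [[0,0,-0.003,0],[0,0,-0.006,0],[0,0,-0.009,0],[0,0,-0.012,0],[0,0,-0.015,0]]}}

```text
time: 4.82
ee_pos: [0.6259, 0.0672, 0.2329]
tcp_rot: [-3.14, 0.001, 1.658]
contact_force: [7.7, 0.7, -16.3]
opening: 0.0138
```

Emit:
{"name": "step_arm", "arguments": {"deltas": [[0,0,-0.003,0],[0,0,-0.006,0],[0,0,-0.009,0],[0,0,-0.012,0],[0,0,-0.012,0]]}}

```text
time: 5.23
ee_pos: [0.6259, 0.0672, 0.2457]
tcp_rot: [-3.141, 0.001, 1.658]
contact_force: [4.7, 0.3, -5.8]
opening: 0.0138
```

Emit:
{"name": "step_arm", "arguments": {"deltas": [[0,0,-0.001,0],[0,0,-0.002,0],[0,0,-0.003,0],[0,0,-0.004,0],[0,0,-0.005,0]]}}

```text
time: 5.65
ee_pos: [0.6259, 0.0672, 0.2501]
tcp_rot: [-3.141, 0.001, 1.658]
contact_force: [7.0, -0.6, -13.1]
opening: 0.0136
```

Emit:
{"name": "step_arm", "arguments": {"deltas": [[0,0,-0.0016,0],[0,0,-0.0032,0],[0,0,-0.0048,0],[0,0,-0.0064,0],[0,0,-0.008,0]]}}

```text
time: 6.07
ee_pos: [0.6259, 0.0671, 0.2575]
tcp_rot: [-3.14, 0.001, 1.658]
contact_force: [8.4, -0.3, -16.0]
opening: 0.0138
```

Emit:
{"name": "step_arm", "arguments": {"deltas": [[0,0,-0.0005,0],[0,0,-0.001,0],[0,0,-0.0015,0],[0,0,-0.002,0],[0,0,-0.002,0]]}}

```text
time: 6.48
ee_pos: [0.6259, 0.0672, 0.2605]
tcp_rot: [-3.141, 0.001, 1.658]
contact_force: [5.4, 0.8, -8.8]
opening: 0.0138
```

Emit:
{"name": "step_arm", "arguments": {"deltas": [[0,0,-0.0005,0],[0,0,-0.001,0],[0,0,-0.0015,0],[0,0,-0.002,0],[0,0,-0.002,0]]}}

```text
time: 6.9
ee_pos: [0.6259, 0.0671, 0.2631]
tcp_rot: [-3.141, 0.0, 1.658]
contact_force: [4.4, 0.1, -6.5]
opening: 0.0141
```

Emit:
{"name": "step_arm", "arguments": {"deltas": [[0,0,-0.0005,0],[0,0,-0.001,0],[0,0,-0.0015,0],[0,0,-0.0015,0],[0,0,-0.0015,0]]}}

```text
time: 7.32
ee_pos: [0.626, 0.0672, 0.2651]
tcp_rot: [-3.141, 0.0, 1.658]
contact_force: [3.1, 0.6, -6.8]
opening: 0.0139
```

Emit:
{"name": "step_arm", "arguments": {"deltas": [[0,0,0.0005,0],[0,0,0.001,0],[0,0,0.0015,0],[0,0,0.002,0],[0,0,0.0025,0]]}}

```text
time: 7.73
ee_pos: [0.626, 0.0672, 0.2626]
tcp_rot: [-3.142, -0.0, 1.658]
contact_force: [2.4, -0.8, -3.8]
opening: 0.014
```

Emit:
{"name": "step_arm", "arguments": {"deltas": [[0,0,0.0005,0],[0,0,0.001,0],[0,0,0.001,0],[0,0,0.001,0],[0,0,0.001,0]]}}

```text
time: 8.15
ee_pos: [0.626, 0.0672, 0.2614]
tcp_rot: [-3.141, 0.0, 1.658]
contact_force: [2.8, -0.4, -5.2]
opening: 0.0134
```

Emit:
{"name": "step_arm", "arguments": {"deltas": [[0,0,0.0005,0],[0,0,0.001,0],[0,0,0.0015,0],[0,0,0.0015,0],[0,0,0.0015,0]]}}

```text
time: 8.57
ee_pos: [0.626, 0.0672, 0.2608]
tcp_rot: [3.141, -0.0, 1.658]
contact_force: [-2.3, 0.1, 4.9]
opening: 0.0136
```

The pawl holds at a lift of about 71 mm: the force turned upward while the tool stopped sinking. I'll unload the bar and release it.

Emit:
{"name": "step_arm", "arguments": {"deltas": [[0,0,-0.0005,0],[0,0,-0.0005,0],[0,0,-0.0005,0],[0,0,-0.0005,0],[0,0,-0.0005,0]], "hand": 100}}

```text
time: 8.98
ee_pos: [0.626, 0.0671, 0.2604]
tcp_rot: [-3.141, 0.0, 1.658]
contact_force: [0.5, 0.6, 0.4]
opening: 0.0395
```

Emit:
{"name": "step_arm", "arguments": {"deltas": [[0,0,-0.005,0],[0,0,-0.015,0],[0,0,-0.03,0],[0,0,-0.05,0],[0,0,-0.06,0]]}}

```text
time: 9.4
ee_pos: [0.6267, 0.0671, 0.3237]
tcp_rot: [3.139, -0.0, 1.658]
contact_force: [0.1, -0.7, 0.5]
opening: 0.0528
```

```bash
python3 -c "
from h import *
go(.4188,-.190,.15,.285)
s=snapshot('side');crop(s,'pics/s4.png',300,60,120,150,4)"
```

```text
t 9.4 pos [0.6267 0.0671 0.3237] rot [ 3.1387e+00 -3.0000e-04  1.6576e+00] F [ 0.1 -0.7  0.5] op 0.0528
delta tool [-0.2381 -0.2294  0.1737  1.3726]
```

View pics/s4.png

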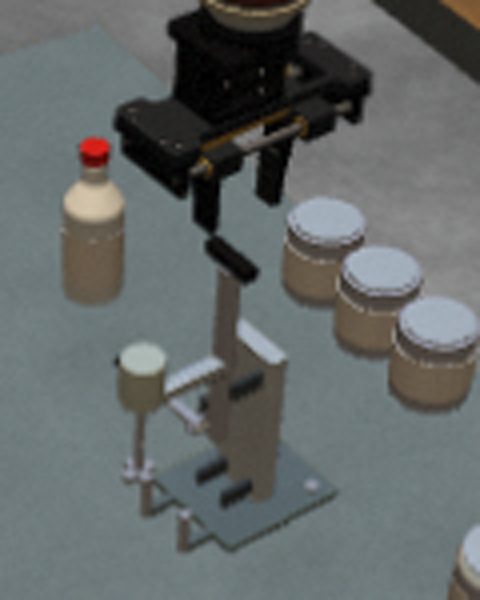

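The rail stands raised with the paddle well above the bench (at (137,465) in the crop), and it stays up without the gripper. Next, the pot.

Emit:
{"name": "step_arm", "arguments": {"deltas": [[-0.024,-0.023,0,0.12],[-0.048,-0.046,0,0.24],[-0.075,-0.07,0,0.36],[-0.1,-0.095,0.015,0.48],[-0.125,-0.12,0.04,0.6]]}}

```text
time: 9.87
ee_pos: [0.5182, -0.0685, 0.2827]
tcp_rot: [3.138, -0.002, 1.051]
contact_force: [-0.5, -1.5, 1.0]
opening: 0.0526
```

```bash
python3 -c "
from h import *
go(.4188,-.190,.13,.285)"
```

```text
t 9.87 pos [ 0.5182 -0.0685  0.2827] rot [ 3.1384e+00 -2.4000e-03  1.0513e+00] F [-0.5 -1.5  1. ] op 0.0526
delta tool [-0.1548 -0.0259  0.1527  0.7663]
```

Emit:
{"name": "step_arm", "arguments": {"deltas": [[-0.026,-0.004,0.022,0.12],[-0.052,-0.008,0.046,0.24],[-0.078,-0.013,0.07,0.36],[-0.104,-0.018,0.095,0.48],[-0.13,-0.022,0.12,0.6]]}}

```text
time: 10.28
ee_pos: [0.4341, -0.1698, 0.1604]
tcp_rot: [-3.141, -0.001, 0.452]
contact_force: [0.3, -0.9, 0.2]
opening: 0.053
```

```bash
python3 -c "
from h import *
go(.4188,-.190,.09,.285)"
```

```text
t 10.28 pos [ 0.4341 -0.1698  0.1604] rot [-3.1413e+00 -1.0000e-03  4.5200e-01] F [ 0.3 -0.9  0.2] op 0.053
delta tool [-0.0225  0.0115  0.0704  0.167 ]
```

Emit:
{"name": "step_arm", "arguments": {"deltas": [[-0.01,0.005,0.0,0.08],[-0.0225,0.0115,0.02,0.167],[-0.0225,0.0115,0.04,0.167],[-0.0225,0.0115,0.06,0.167],[-0.0225,0.0115,0.07,0.167]]}}

```text
time: 10.7
ee_pos: [0.4189, -0.1893, 0.0896]
tcp_rot: [-3.141, 0.002, 0.29]
contact_force: [-0.5, 1.1, 0.2]
opening: 0.0526
```

```bash
python3 -c "
from h import *
go(.4188,-.190,.027,.285)
s=snapshot('side');crop(s,'pics/s5.png',310,190,90,90,6)"
```

```text
t 10.7 pos [ 0.4189 -0.1893  0.0896] rot [-3.1407e+00  1.6000e-03  2.9010e-01] F [-0.5  1.1  0.2] op 0.0526
delta tool [-0.0003  0.0006  0.0626  0.0051]
```

View pics/s5.png

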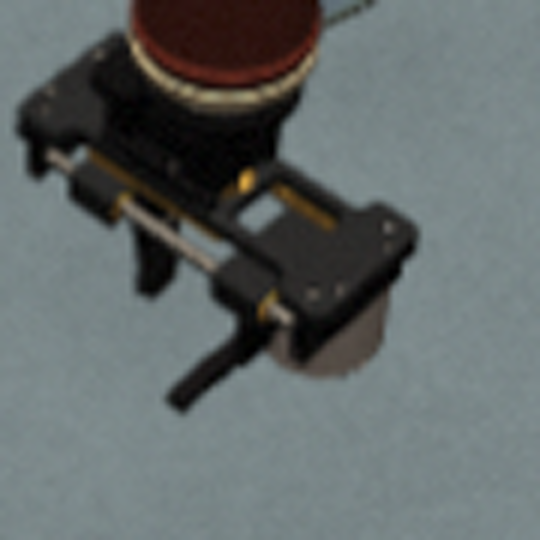

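The handle lies below the gap between the fingers, and the pot (330,340) is clear of them. I'll go down and grip.

Emit:
{"name": "step_arm", "arguments": {"deltas": [[0,0.0005,0.015,0.005],[0,0.0005,0.03,0.005],[0,0.0005,0.045,0.005],[0,0.0005,0.056,0.005],[0,0.0005,0.062,0.005]]}}

```text
time: 11.17
ee_pos: [0.4201, -0.1897, 0.0288]
tcp_rot: [-3.141, 0.001, 0.286]
contact_force: [-0.7, -0.5, 0.0]
opening: 0.053
```

Emit:
{"name": "step_arm", "arguments": {"deltas": [[0,0,0,0],[0,0,0,0],[0,0,0,0],[0,0,0,0],[0,0,0,0]], "hand": 255, "grip_force": 50}}

```text
time: 11.58
ee_pos: [0.4208, -0.19, 0.0301]
tcp_rot: [3.141, -0.001, 0.286]
contact_force: [0.1, 0.6, 0.2]
opening: 0.0274
```

Emit:
{"name": "step_arm", "arguments": {"deltas": [[0,0,0,0],[0,0,0,0],[0,0,0,0],[0,0,0,0],[0,0,0,0]]}}

```text
time: 12.0
ee_pos: [0.4204, -0.1901, 0.0297]
tcp_rot: [3.141, -0.0, 0.286]
contact_force: [-0.3, -1.7, 2.0]
opening: 0.0117
```

```bash
python3 -c "
from h import *
go(.4188,-.190,.027,.285)
s=snapshot('side');crop(s,'pics/s6.png',310,190,90,90,6)"
```

```text
t 12.0 pos [ 0.4204 -0.1901  0.0297] rot [ 3.1414e+00 -2.0000e-04  2.8570e-01] F [-0.3 -1.7  2. ] op 0.0117
delta tool [-0.0015 -0.0005  0.0027  0.0007]
```

View pics/s6.png

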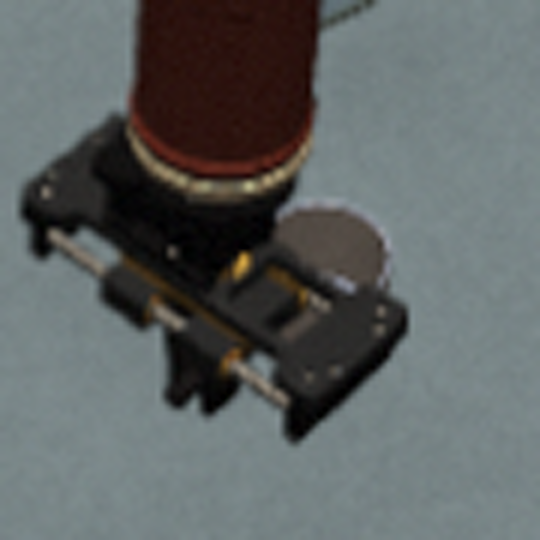

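Emit:
{"name": "step_arm", "arguments": {"deltas": [[0,0,-0.001,0],[0,0,-0.002,0],[0,0,-0.003,0],[0,0,-0.004,0],[0,0,-0.004,0]]}}

```text
time: 12.47
ee_pos: [0.42, -0.1899, 0.0335]
tcp_rot: [-3.141, 0.0, 0.286]
contact_force: [-1.0, 0.3, -3.0]
opening: 0.0112
```

```bash
python3 -c "
from h import *
go(.4327,.0515,.033,.087);print(observe()['moment'])
s=snapshot('side');crop(s,'pics/s7.png',310,190,90,90,6)
go(.4327,.0515,.033,.087);print(observe()['moment'])"
```

```text
t 12.47 pos [ 0.42   -0.1899  0.0335] rot [-3.1414e+00  4.0000e-04  2.8580e-01] F [-1.   0.3 -3. ] op 0.0112
delta tool [ 0.0802 -0.228   0.0005  0.1988]
[-0.19761239  0.3904801  -0.00863297]
t 12.52 pos [ 0.4201 -0.1898  0.0334] rot [-3.1414e+00  3.0000e-04  2.8590e-01] F [ 0.4  0.1 -1.6] op 0.0116
delta tool [ 0.0802 -0.228   0.0004  0.1989]
[-0.11978747  0.3931629   0.00899768]
```

View pics/s7.png

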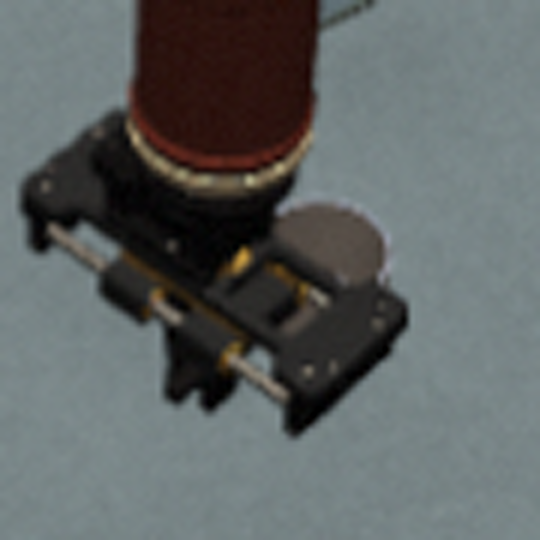

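Emit:
{"name": "step_arm", "arguments": {"deltas": [[0.005,-0.014,0,0.015],[0.013,-0.038,0,0.035],[0.022,-0.063,0,0.055],[0.031,-0.089,0,0.078],[0.04,-0.114,0,0.1]]}}

```text
time: 12.93
ee_pos: [0.4262, -0.0681, 0.0335]
tcp_rot: [-3.141, 0.0, 0.184]
contact_force: [-0.0, 0.7, -3.0]
opening: 0.0115
```

```bash
python3 -c "
from h import *
go(.4327,.0515,.033,.087)"
```

```text
t 12.93 pos [ 0.4262 -0.0681  0.0335] rot [-3.1414e+00  2.0000e-04  1.8420e-01] F [-0.   0.7 -3. ] op 0.0115
delta tool [ 0.0283 -0.1163  0.0005  0.0972]
```

Emit:
{"name": "step_arm", "arguments": {"deltas": [[0.006,-0.025,0,0.02],[0.013,-0.052,0,0.045],[0.019,-0.08,0,0.07],[0.025,-0.103,0,0.09],[0.0285,-0.116,0,0.097]]}}

```text
time: 13.35
ee_pos: [0.4329, 0.0529, 0.0335]
tcp_rot: [-3.141, 0.0, 0.09]
contact_force: [0.2, -0.4, -3.1]
opening: 0.0114
```

```bash
python3 -c "
from h import *
go(.4506,.0531,.030,.087)
s=snapshot('side');crop(s,'pics/s8.png',300,110,110,110,5)
s=snapshot('top');crop(s,'pics/t8.png',240,100,80,130,4)"
```

```text
t 13.35 pos [0.4329 0.0529 0.0335] rot [-3.1409e+00  1.0000e-04  9.0200e-02] F [ 0.2 -0.4 -3.1] op 0.0114
delta tool [0.0177 0.0014 0.0035 0.0032]
```

View pics/s8.png

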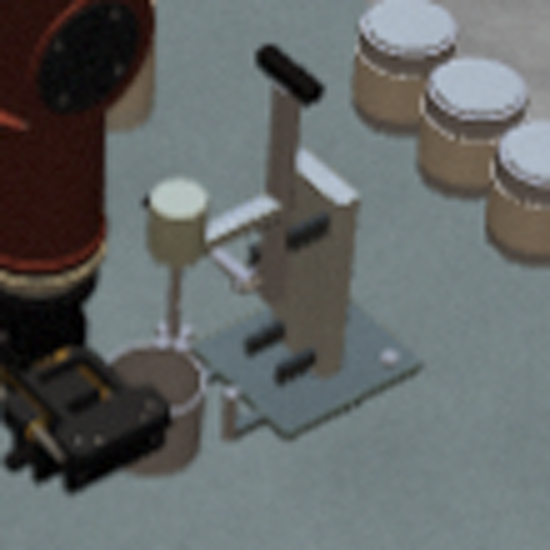

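View pics/t8.png

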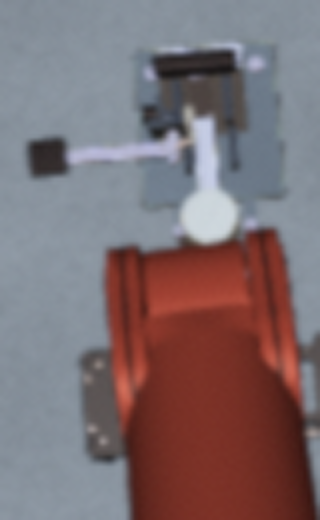

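```bash
python3 -c "
from h import *
t=snapshot('top')
for z in (.2,.25,.3,.35,.4,.45,.5): print(z,onz(t,[(306,157.5),(276,161.5)],z)[:,:2].round(3).tolist())
s=snapshot('side');cv2.imwrite('pics/s9.png',cv2.resize(s['img'][0:250,200:420,::-1],None,fx=2.4,fy=2.4))"
```

```text
0.2 [[0.533, 0.025], [0.521, 0.104]]
0.25 [[0.521, 0.024], [0.511, 0.1]]
0.3 [[0.51, 0.023], [0.5, 0.096]]
0.35 [[0.499, 0.022], [0.489, 0.092]]
0.4 [[0.488, 0.021], [0.478, 0.088]]
0.45 [[0.476, 0.02], [0.467, 0.084]]
0.5 [[0.465, 0.019], [0.456, 0.08]]
```

View pics/s9.png

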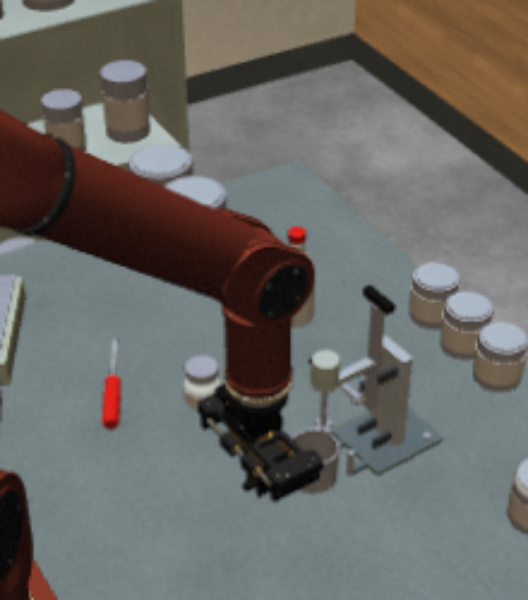

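The raised paddle hangs over the pot's rear rim, and the wrist is well clear of the motor. I'll move in, lower the pot, then push it gently against the pins.

Emit:
{"name": "step_arm", "arguments": {"deltas": [[0.003,0.0005,0,0],[0.007,0.001,0,0.002],[0.011,0.0014,0,0.003],[0.014,0.0014,0.001,0.003],[0.014,0.0014,0.002,0.003]]}}

```text
time: 13.97
ee_pos: [0.4469, 0.0493, 0.0311]
tcp_rot: [3.141, 0.002, 0.085]
contact_force: [-2.8, -0.3, -1.8]
opening: 0.0118
```

Emit:
{"name": "step_arm", "arguments": {"deltas": [[0,0,0.0005,0],[0,0,0.001,0],[0,0,0.0015,0],[0,0,0.0015,0],[0,0,0.0015,0]]}}

```text
time: 14.38
ee_pos: [0.4469, 0.0498, 0.03]
tcp_rot: [-3.142, 0.0, 0.086]
contact_force: [-4.1, 0.5, -0.4]
opening: 0.0119
```

```bash
python3 -c "
from h import *
go(.4506,.0531,.030,.087);print(observe()['moment'])"
```

```text
t 14.38 pos [0.4469 0.0498 0.03  ] rot [-3.1416e+00  4.0000e-04  8.5700e-02] F [-4.1  0.5 -0.4] op 0.0119
delta tool [ 0.0039 -0.003  -0.     -0.0013]
[-0.08720353  1.13343505 -0.02798739]
```

Emit:
{"name": "step_arm", "arguments": {"deltas": [[-0.001,-0.001,0,0],[-0.001,-0.002,0,0],[-0.001,-0.003,0,0],[0,-0.003,0,0],[0.001,-0.003,0,0]]}}

```text
time: 14.8
ee_pos: [0.4481, 0.0531, 0.0301]
tcp_rot: [-3.141, -0.0, 0.086]
contact_force: [-0.5, -0.1, -0.9]
opening: 0.0116
```

```bash
python3 -c "
from h import *
go(.4506,.0531,.030,.087);print(observe()['moment'])"
```

```text
t 14.8 pos [0.4481 0.0531 0.0301] rot [-3.1414e+00 -3.0000e-04  8.6100e-02] F [-0.5 -0.1 -0.9] op 0.0116
delta tool [ 0.0025  0.0002  0.0001 -0.0009]
[-0.09274821  0.49431444 -0.016296  ]
```

Emit:
{"name": "step_arm", "arguments": {"deltas": [[0.0005,0,0,0],[0.001,0,0,0],[0.0015,0,0,0],[0.002,0,0,0],[0.0025,0,0,0]]}}

```text
time: 15.22
ee_pos: [0.4486, 0.0531, 0.0297]
tcp_rot: [-3.141, 0.004, 0.086]
contact_force: [-12.5, 0.5, 9.3]
opening: 0.0113
```

```bash
python3 -c "
from h import *
go(.4506,.0531,.030,.087);print(observe()['moment'])"
```

```text
t 15.22 pos [0.4486 0.0531 0.0297] rot [-3.1413  0.0039  0.0859] F [-12.5   0.5   9.3] op 0.0113
delta tool [ 0.002   0.0001 -0.0003 -0.0011]
[-0.11322926  2.71516938 -0.01332588]
```

Emit:
{"name": "step_arm", "arguments": {"deltas": [[-0.0005,0,0,0],[-0.001,0,-0.0002,0],[-0.0014,0,-0.0004,0],[-0.0014,0,-0.0004,0],[-0.0014,0,-0.0004,0]]}}

```text
time: 15.63
ee_pos: [0.4486, 0.053, 0.0303]
tcp_rot: [3.142, 0.001, 0.086]
contact_force: [-3.8, 0.6, -0.7]
opening: 0.0114
```

```bash
python3 -c "
from h import *
go(.4506,.0531,.030,.087);print(observe()['moment'])"
```

```text
t 15.63 pos [0.4486 0.053  0.0303] rot [3.1415e+00 8.0000e-04 8.5800e-02] F [-3.8  0.6 -0.7] op 0.0114
delta tool [ 0.002   0.      0.0003 -0.0012]
[0.06747405 1.24981524 0.01955068]
```

Emit:
{"name": "step_arm", "arguments": {"deltas": [[0,0,0,0],[0,0,0,0],[0,0,0,0],[0,0,0,0],[0,0,0,0]], "hand": 150}}

```text
time: 16.05
ee_pos: [0.4495, 0.053, 0.0306]
tcp_rot: [-3.142, -0.001, 0.086]
contact_force: [0.1, -0.4, -0.5]
opening: 0.0333
```

Emit:
{"name": "step_arm", "arguments": {"deltas": [[0,0,-0.015,0],[0,0,-0.03,0],[-0.005,0,-0.045,0],[-0.02,0,-0.06,0],[-0.03,0,-0.08,0]]}}

```text
time: 16.47
ee_pos: [0.4181, 0.0498, 0.1104]
tcp_rot: [3.14, 0.001, 0.085]
contact_force: [0.3, 1.0, -0.6]
opening: 0.0359
```

```bash
python3 -c "
from h import *
go(.4506,.0531,.030,.087)
s=snapshot('side');crop(s,'pics/s10.png',300,110,110,110,5)
s=snapshot('top');crop(s,'pics/t10.png',240,100,80,130,4)"
```

```text
t 16.47 pos [0.4181 0.0498 0.1104] rot [3.1404e+00 1.2000e-03 8.5200e-02] F [ 0.3  1.  -0.6] op 0.0359
delta tool [ 0.0327 -0.0005  0.0804 -0.0018]
```

View pics/s10.png

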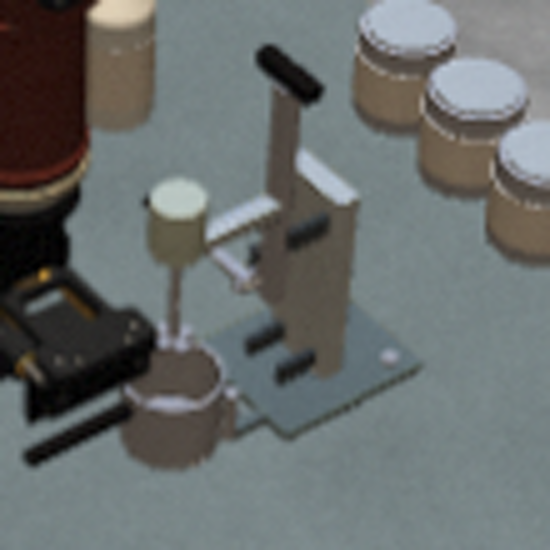

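View pics/t10.png

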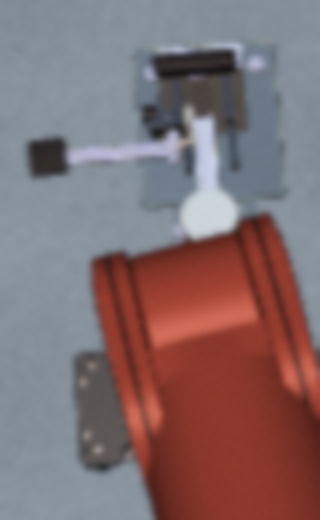

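```bash
python3 -c "
from h import *
go(.47,.19,.22,.8)"
```

```text
t 16.57 pos [0.4197 0.0507 0.1128] rot [-3.1393 -0.0036  0.0857] F [ 0.3  0.6 -0.5] op 0.0358
delta tool [ 0.062  -0.1345 -0.1072 -0.7143]
```

Emit:
{"name": "step_arm", "arguments": {"deltas": [[0,-0.02,-0.025,-0.1],[0,-0.045,-0.05,-0.2],[0.01,-0.07,-0.075,-0.3],[0.025,-0.1,-0.095,-0.4],[0.045,-0.12,-0.107,-0.5]], "hand": 255, "grip_force": 30}}

```text
time: 16.98
ee_pos: [0.454, 0.1774, 0.2195]
tcp_rot: [-3.14, -0.003, 0.593]
contact_force: [0.1, 1.0, -0.7]
opening: 0.01
```

```bash
python3 -c "
from h import *
go(.615,.1858,.16,1.658)
s=snapshot('side');crop(s,'pics/s11.png',300,110,110,110,5)
s=snapshot('top');crop(s,'pics/t11.png',240,100,80,130,4)"
```

```text
t 16.98 pos [0.454  0.1774 0.2195] rot [-3.14   -0.0034  0.5933] F [ 0.1  1.  -0.7] op 0.01
delta tool [ 0.1382  0.083   0.0595 -1.0647]
```

View pics/t11.png

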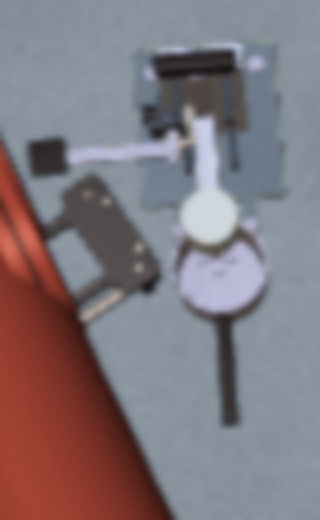

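The top view shows the pot in at the pins with its handle straight back, ending at (230,424). I'll measure it closely.

```bash
python3 -c "
from h import *
t=snapshot('top');crop(t,'pics/t12.png',275,140,50,70,8)
s=snapshot('side');crop(s,'pics/s12.png',305,165,60,50,10)"
```

```text
(no output)
```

View pics/t12.png

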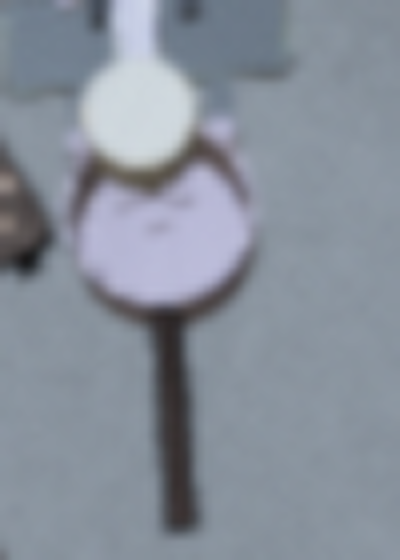

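View pics/s12.png

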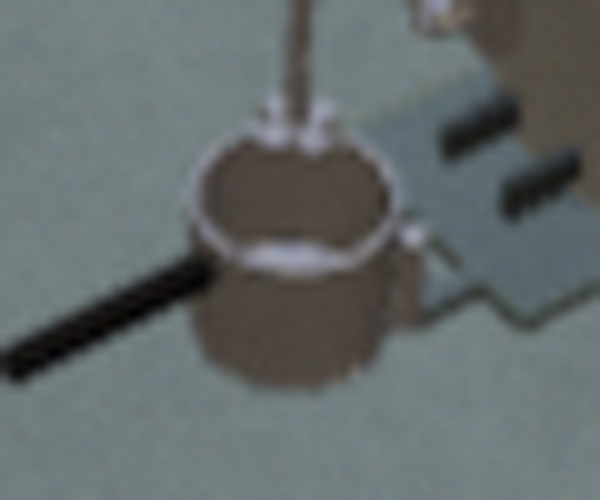

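```bash
python3 -c "
from h import *
t=snapshot('top');s=snapshot('side')
T=lambda p:(np.array(p,float)+.5)/8-.5+[275,140]
S=lambda p:(np.array(p,float)+.5)/10-.5+[305,165]
print(onz(t,T([(67,220),(254,222),(162,308)]),.06).round(4))
r=onz(s,S([(190,195),(402,195),(297,272),(297,122)]),.06);print(r.round(4),r.mean(0))
tip=onz(t,T([(181,530),(168,320)]),.052);print(tip.round(4))
# predicted pot circle
y=.0868;R=np.array([[np.cos(y),-np.sin(y)],[np.sin(y),np.cos(y)]])
for c in ((.5406,.0609),(.5386,.0608)):
  a=np.linspace(0,2*np.pi,361);P=np.c_[c[0]+.036*np.cos(a),c[1]+.036*np.sin(a),a*0+.06]
  for n,sn,o,k in(('t',t,[275,140],8),('s',s,[305,165],10)):
    q=(proj(sn,P)-o+.5)*k-.5; print(c,n,q.min(0).round(),q.max(0).round())
print(tri(t,T([(162,216)]),s,S([(296,196)])))
"
```

```text
[[0.5352 0.0948 0.06  ]
 [0.5349 0.0259 0.06  ]
 [0.5025 0.0594 0.06  ]]
[[0.5118 0.0802 0.06  ]
 [0.574  0.0441 0.06  ]
 [0.5239 0.0309 0.06  ]
 [0.5621 0.0923 0.06  ]] [0.54294031 0.06187984 0.06      ]
[[0.4214 0.0518 0.052 ]
 [0.4995 0.0574 0.052 ]]
(0.5406, 0.0609) t [ 61. 111.] [257. 302.]
(0.5406, 0.0609) s [186. 126.] [398. 276.]
(0.5386, 0.0608) t [ 62. 116.] [257. 308.]
(0.5386, 0.0608) s [181. 128.] [394. 278.]
[[0.53810905 0.0587479  0.06419848 0.00438864]]
```

The pot's rim centre measures about (0.539–0.541, 0.061), so it is home to within the calibration. Contact was balanced on both pins with Fy near 0. Next, the pad.

Emit:
{"name": "step_arm", "arguments": {"deltas": [[0.025,0.015,0,-0.12],[0.05,0.03,0,-0.24],[0.075,0.045,0.01,-0.36],[0.1,0.06,0.02,-0.48],[0.12,0.072,0.03,-0.6]]}}

```text
time: 17.7
ee_pos: [0.5948, 0.1789, 0.1863]
tcp_rot: [-3.141, 0.0, 1.189]
contact_force: [0.4, 0.6, 0.2]
opening: 0.001
```

```bash
python3 -c "
from h import *
go(.6145,.1856,.14,1.658)"
```

```text
t 17.7 pos [0.5948 0.1789 0.1863] rot [-3.1414e+00  3.0000e-04  1.1895e+00] F [0.4 0.6 0.2] op 0.001
delta tool [ 0.0136  0.0158  0.0463 -0.4685]
```

Emit:
{"name": "step_arm", "arguments": {"deltas": [[0.006,0.006,0.01,-0.12],[0.0136,0.0158,0.02,-0.24],[0.0136,0.0158,0.03,-0.36],[0.0136,0.0158,0.04,-0.468],[0.0136,0.0158,0.046,-0.468]]}}

```text
time: 18.12
ee_pos: [0.6124, 0.1851, 0.1396]
tcp_rot: [-3.139, 0.001, 1.656]
contact_force: [0.3, -0.4, -0.1]
opening: 0.0005
```

```bash
python3 -c "
from h import *
s=snapshot('side');crop(s,'pics/s13.png',290,90,120,120,5)
go(.6145,.1856,.09,1.658)"
```

```text
t 18.17 pos [0.6119 0.1852 0.139 ] rot [-3.1384e+00  1.0000e-03  1.6497e+00] F [ 0.2 -0.9 -0.5] op -0.0
delta tool [ 0.0002  0.0026  0.049  -0.0083]
```

View pics/s13.png

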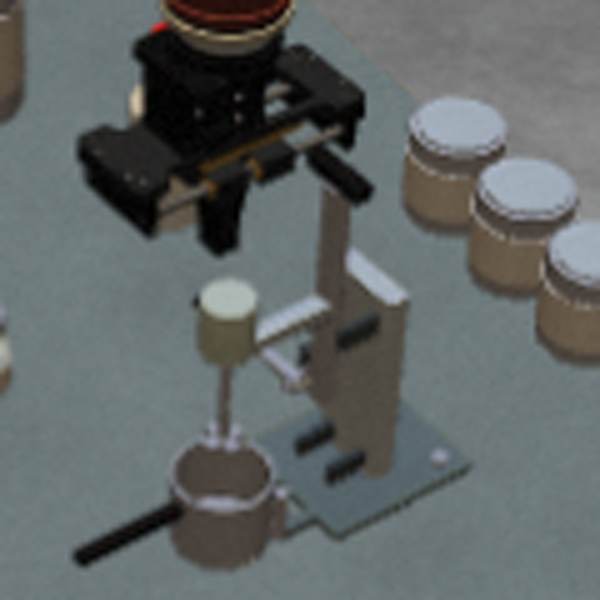

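Fingertips are at (218,245) in the crop, above the hidden pad and clear of the bar. The pot stands upright at the pins. I'll go down to feel for the pad.

Emit:
{"name": "step_arm", "arguments": {"deltas": [[0,0.001,0.01,0],[0,0.001,0.02,0],[0,0.001,0.03,0],[0,0.001,0.038,0],[0,0.001,0.042,0]]}}

```text
time: 18.58
ee_pos: [0.6134, 0.1868, 0.0977]
tcp_rot: [-3.14, 0.001, 1.653]
contact_force: [0.1, 0.2, -0.1]
opening: 0.0006
```

Emit:
{"name": "step_arm", "arguments": {"deltas": [[0,0,0.001,0],[0,0,0.002,0],[0,0,0.003,0],[0,0,0.004,0],[0,0,0.005,0]]}}

```text
time: 19.0
ee_pos: [0.6145, 0.187, 0.0948]
tcp_rot: [3.141, -0.0, 1.654]
contact_force: [-0.5, -0.8, 0.6]
opening: 0.001
```

Emit:
{"name": "step_arm", "arguments": {"deltas": [[0,0,0.001,0],[0,0,0.002,0],[0,0,0.003,0],[0,0,0.004,0],[0,0,0.005,0]]}}

```text
time: 19.42
ee_pos: [0.6142, 0.1869, 0.0893]
tcp_rot: [-3.142, 0.0, 1.654]
contact_force: [-0.1, -0.5, 0.3]
opening: 0.0006
```

Emit:
{"name": "step_arm", "arguments": {"deltas": [[0,0,0.001,0],[0,0,0.002,0],[0,0,0.003,0],[0,0,0.004,0],[0,0,0.005,0]]}}

```text
time: 19.83
ee_pos: [0.6143, 0.187, 0.0847]
tcp_rot: [3.141, -0.0, 1.654]
contact_force: [-1.9, 0.6, 3.9]
opening: 0.0006
```

Emit:
{"name": "step_arm", "arguments": {"deltas": [[0,0,0.001,0],[0,0,0.002,0],[0,0,0.003,0],[0,0,0.004,0],[0,0,0.005,0]]}}

```text
time: 20.25
ee_pos: [0.6143, 0.1871, 0.0794]
tcp_rot: [3.141, -0.0, 1.654]
contact_force: [-2.2, 0.5, 5.1]
opening: 0.0007
```

Emit:
{"name": "step_arm", "arguments": {"deltas": [[0,0,0.001,0],[0,0,0.002,0],[0,0,0.003,0],[0,0,0.004,0],[0,0,0.004,0]]}}

```text
time: 20.67
ee_pos: [0.6143, 0.187, 0.0752]
tcp_rot: [3.142, 0.0, 1.654]
contact_force: [-0.5, 1.5, 3.4]
opening: 0.0002
```

Emit:
{"name": "step_arm", "arguments": {"deltas": [[0,0,0.001,0],[0,0,0.002,0],[0,0,0.003,0],[0,0,0.004,0],[0,0,0.005,0]]}}

```text
time: 21.08
ee_pos: [0.6143, 0.1867, 0.0702]
tcp_rot: [-3.142, 0.0, 1.654]
contact_force: [0.8, 0.7, 2.6]
opening: 0.0002
```

Emit:
{"name": "step_arm", "arguments": {"deltas": [[0,0,0.0005,0],[0,0,0.001,0],[0,0,0.0015,0],[0,0,0.0015,0],[0,0,0.0015,0]]}}

```text
time: 21.5
ee_pos: [0.6142, 0.1867, 0.0687]
tcp_rot: [-3.141, 0.0, 1.654]
contact_force: [1.1, -0.1, 0.5]
opening: 0.0005
```

```bash
python3 -c "
from h import *
s=snapshot('side');crop(s,'pics/s14.png',290,90,120,120,5)
go(.6145,.1856,.09,1.658)"
```

```text
t 21.55 pos [0.6142 0.1867 0.0688] rot [-3.1414e+00  3.0000e-04  1.6536e+00] F [1.1 0.1 0.7] op 0.0004
delta tool [-0.0011  0.0002 -0.0212 -0.0044]
```

View pics/s14.png

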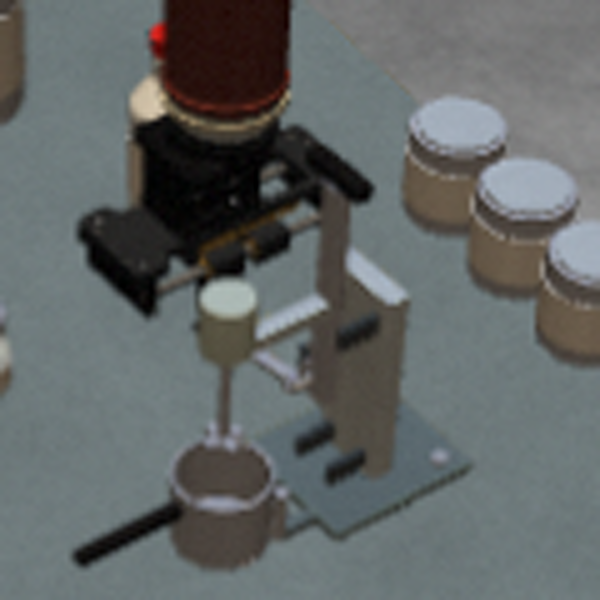

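Emit:
{"name": "step_arm", "arguments": {"deltas": [[0,0,0.0005,0],[0,0,0.001,0],[0,0,0.0015,0],[0,0,0.002,0],[0,0,0.002,0]]}}

```text
time: 21.97
ee_pos: [0.6142, 0.1867, 0.0669]
tcp_rot: [-3.142, 0.0, 1.654]
contact_force: [-0.7, -1.8, 3.2]
opening: 0.0002
```

```bash
python3 -c "
from h import *
s=snapshot('side');crop(s,'pics/s15.png',290,90,120,120,5)
s=snapshot('top');crop(s,'pics/t15.png',220,90,110,110,5)
go(.6145,.1856,.09,1.658)"
```

```text
t 22.07 pos [0.6143 0.1868 0.067 ] rot [3.1416e+00 1.0000e-04 1.6536e+00] F [ 0.1 -0.7  3.1] op 0.0002
delta tool [-0.0012  0.0002 -0.023  -0.0044]
```

View pics/s15.png

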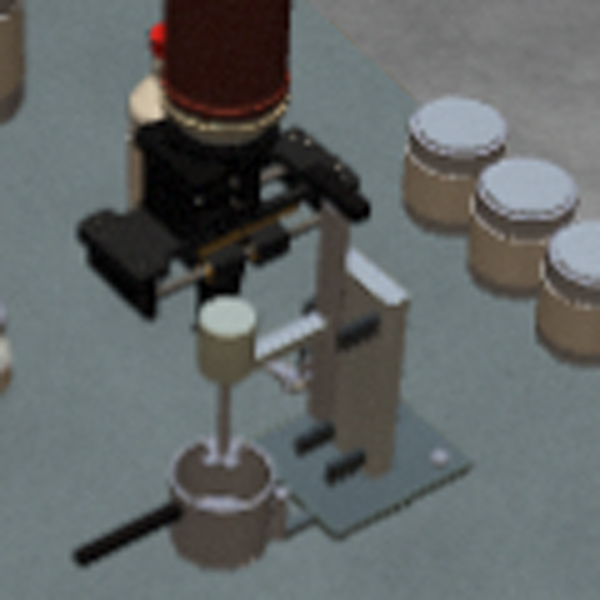

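View pics/t15.png

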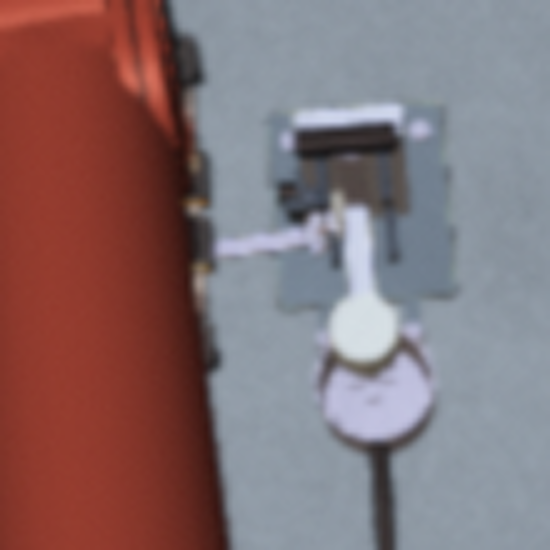

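The rail is free and sinking: the motor dropped from (228,300) to (228,315) in the side crop. I'll hold the pad down with a touch more travel.

Emit:
{"name": "step_arm", "arguments": {"deltas": [[0,0,0.0003,0],[0,0,0.0005,0],[0,0,0.0005,0],[0,0,0.0005,0],[0,0,0.0005,0]]}}

```text
time: 22.48
ee_pos: [0.6143, 0.1869, 0.0664]
tcp_rot: [3.142, 0.0, 1.654]
contact_force: [-0.1, -1.1, 3.1]
opening: 0.0007
```

Emit:
{"name": "step_arm", "arguments": {"deltas": [[0,0,0,0],[0,0,0,0],[0,0,0,0],[0,0,0,0],[0,0,0,0]]}}

```text
time: 22.9
ee_pos: [0.6142, 0.1869, 0.0664]
tcp_rot: [-3.142, -0.0, 1.654]
contact_force: [-0.2, -1.6, 3.6]
opening: 0.0003
```

Emit:
{"name": "step_arm", "arguments": {"deltas": [[0,0,0,0],[0,0,0,0],[0,0,0,0],[0,0,0,0],[0,0,0,0]]}}

```text
time: 23.32
ee_pos: [0.6143, 0.1869, 0.0664]
tcp_rot: [3.142, 0.0, 1.654]
contact_force: [0.8, -1.0, 2.4]
opening: 0.0002
```

Emit:
{"name": "step_arm", "arguments": {"deltas": [[0,0,0,0],[0,0,0,0],[0,0,0,0],[0,0,0,0],[0,0,0,0]]}}

```text
time: 23.73
ee_pos: [0.6142, 0.1869, 0.0664]
tcp_rot: [3.142, 0.0, 1.654]
contact_force: [0.0, -1.7, 3.0]
opening: 0.0002
```

```bash
python3 -c "
from h import *
s=snapshot('side');crop(s,'pics/s16.png',290,90,120,120,5)
go(.6145,.1856,.09,1.658)"
```

```text
t 23.78 pos [0.6142 0.1869 0.0664] rot [-3.1415  0.      1.6537] F [ 0.1 -1.7  3.5] op 0.0006
delta tool [-0.0013  0.0002 -0.0236 -0.0043]
```

View pics/s16.png

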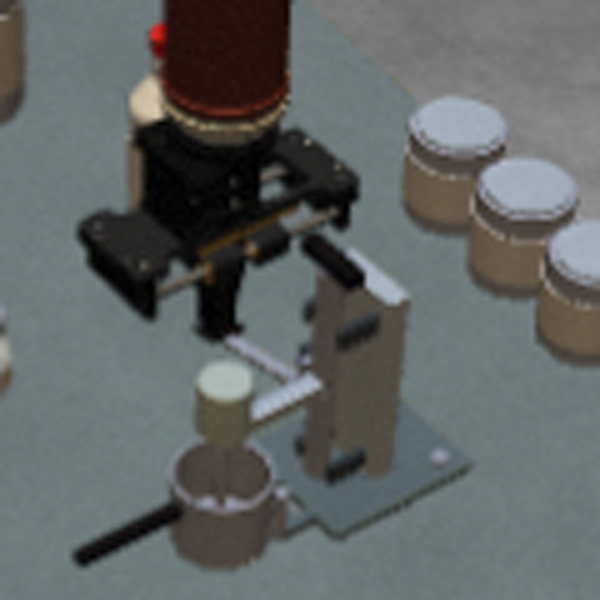

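The rail is down, with the paddle inside the pot and the pot undisturbed. I'll retreat.

Emit:
{"name": "step_arm", "arguments": {"deltas": [[0,0,-0.005,0],[0,0,-0.012,0],[0,0,-0.022,0],[0,0,-0.04,0],[0,0,-0.06,0]]}}

```text
time: 24.2
ee_pos: [0.6133, 0.1868, 0.1268]
tcp_rot: [-3.14, 0.001, 1.654]
contact_force: [-0.3, 1.1, 0.7]
opening: 0.0002
```

Emit:
{"name": "step_arm", "arguments": {"deltas": [[0,0,-0.03,0],[0,-0.01,-0.06,0],[0.01,-0.03,-0.09,0],[0.03,-0.06,-0.11,0],[0.05,-0.09,-0.12,0]]}}

```text
time: 24.62
ee_pos: [0.5207, 0.2289, 0.2502]
tcp_rot: [3.138, -0.002, 1.651]
contact_force: [0.2, 1.2, -0.3]
opening: 0.0006
```

Emit:
{"name": "step_arm", "arguments": {"deltas": [[0.03,-0.02,0,0],[0.06,-0.04,0,0],[0.09,-0.06,0,0],[0.12,-0.08,0,0],[0.14,-0.1,0,0]]}}

```text
time: 25.03
ee_pos: [0.4068, 0.363, 0.2472]
tcp_rot: [-3.142, -0.001, 1.656]
contact_force: [0.2, 0.4, -0.2]
opening: 0.0007
```

```bash
python3 -c "
from h import *
s=snapshot('side');crop(s,'pics/s17.png',290,90,120,120,5)
t=snapshot('top');crop(t,'pics/t17.png',240,100,80,110,5)
crop(t,'pics/t17b.png',0,0,640,400,1)
go(.6145,.1856,.09,1.658)"
```

```text
t 25.13 pos [0.4045 0.3647 0.2469] rot [-3.1400e+00 -1.3000e-03  1.6618e+00] F [-1.  -0.4 -0.8] op 0.0005
delta tool [-0.1974  0.1928  0.1569  0.0038]
```

View pics/s17.png

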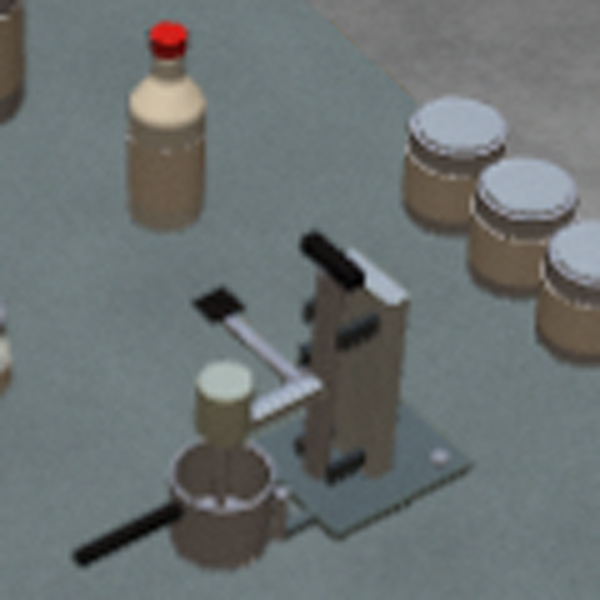

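View pics/t17.png

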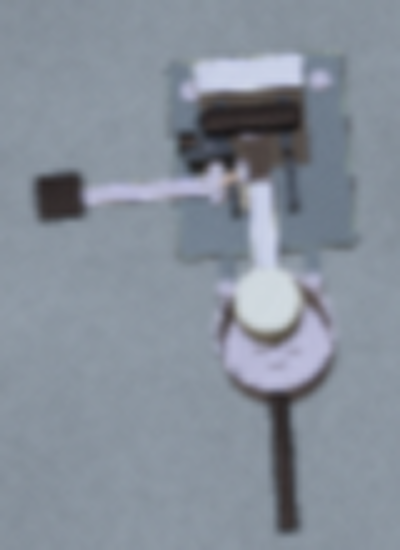

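View pics/t17b.png

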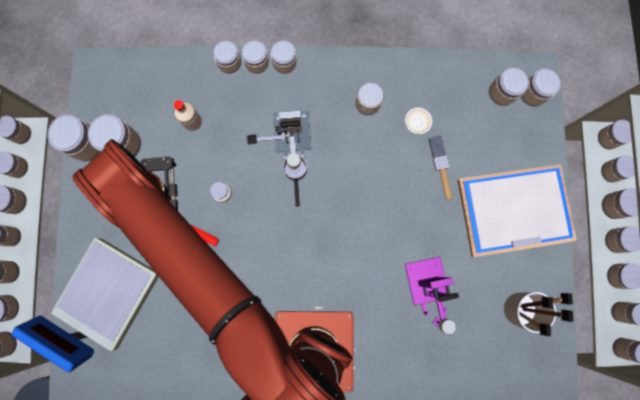

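```bash
python3 -c "
from h import *
s=snapshot('side');t=snapshot('top')
for sn,nm,b in((t,'t',(240,100,80,60)),(s,'s',(320,130,80,60))):
  x0,y0,w,h=b; m=(sn['img'][y0:y0+h,x0:x0+w].max(2)<48).astype(np.uint8)
  n,l,st,c=cv2.connectedComponentsWithStats(m)
  for i in range(1,n):
    if st[i,4]>12:print(nm,st[i],(c[i]+[x0,y0]).round(1))
"
```

```text
t [41 21 18  3 25] [290.5 121.8]
t [41 24 19  4 27] [290.3 125.2]
s [30  7 13 11 66] [356.1 142.1]
s [ 9 18  9  6 33] [333.2 150.5]
s [37 24  9  6 29] [360.9 156.5]
s [35 51  8  6 23] [358.4 183.4]
```

```bash
python3 -c "
from bench import *
print(hand_in())"
```

```text
the job is handed in; nothing more can be done
None
```

The job is done and handed in at about 25 s. The stirrer is all the way down in the pot, and the pot stands upright at the stop pins.

- **Raising:** I lifted the rail by its cross handle with at most about 18 N along the rail and 9 N sideways. It held on the top notch at about 71 mm by the tool reading, so the pawl block sits roughly 3 mm high. I did not touch the upper stop.
- **Pot:** I carried the pot in lifted about 4 mm. It met one pin slightly off-centre, so I shifted it 3 mm sideways. I then pushed it home with about 12 N, and the sideways force stayed near zero, which points to both pins touching.
- **Lowering:** I pressed the thumb pad with at most about 5 N. The rail was freed about 18–19 mm into the travel, and I held the pad until the rail was down.

**Last checks:**
- The cross handle and pad appear at the same pixels in the side view as before the lift, so the rail is at the bottom and the pawl has sprung back. In the top view the handle's average position agrees too, though its dark patch split in two.
- The pot is upright with the paddle inside, and the things nearby look unmoved.
- The arm is clear of everything.

**Where checks disagreed:** the two views put the pot's centre about 2 mm short of and 2 mm past the home position. That is within the camera calibration, so I relied on the force contact. The stand's notch shift also came out as 3 mm by feel but 5 mm from the cameras.

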